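Zero the bench piece counter with a stylus

ROBOT

A 6-joint arm with a two-finger parallel gripper is mounted at the origin on the work surface. World frame = base frame: x ahead of the robot, y to its left, z up, the work surface at z = 0. Lengths are in m, angles in degrees, forces in N, time in s.
With the tool pointing down it reaches from about 0.4 to 0.825 m from the base axis. Payload 7 kg.
Tool frame: the origin (TCP) lies midway between the tips of the shut fingers; the grasp point (between the pads) lies 19 mm behind it (grip_depth is the distance from the TCP to the grasp point, in m); z points along the fingers, y is the direction in which the jaws open and shut (so a half turn about z gives the same grasp; the last joint's range is limited). The gripper opens to 88 mm and grips with 3 to 60 N. Pads are 19 mm wide; open, the fingers measure 130 mm over their backs; the gripper's body (78 mm by 193 mm) begins 47 mm behind the grasp point.
Start: joints at [-51.904, 20.546, 0.682, 0, -70.136, -16.507], TCP at [0.248, -0.628, 0.227] pointing down, gripper open.
Joint ranges: [-176.03, 176.03], [-82.01, 121.73], [-58.28, 71.71], [-173.87, 95.51], [-174.79, -0.11], [-173.66, 173.66]. Speed limits (degrees/s): [136.94, 136.94, 172.46, 180, 180, 180].

INTERFACE

Orientations are given as [roll, pitch, yaw] about the fixed x, y, z axes, in that order (R = Rz(yaw) Ry(pitch) Rx(roll)).
In Python, from plant import * gives the robot as it stands.
- The arm moves only by the shell command python3 -m inch 'ROWS'. ROWS is JSON, a list of rows, each an object of numbers: "ax", "ay", "az": the turn, a rotation vector about the tool's x, y, z in degrees; "dx", "dy", "dz": the shift along the tool's x, y, z in mm; "fingers": the finger opening in mm, from 0 to 87.6. In form: [{"ax": .., "ay": .., "az": .., "dx": .., "dy": .., "dz": .., "fingers": ..}, ...]. A call has 1 to 8 rows; each row is the pose to reach, as a shift and turn from the pose commanded when the call began, along the tool's axes at that moment; what a row does not reach only later rows make up. A row lasts 1/8 s, in which the tool goes at most 62.5 mm and 10.7 degrees, less where a joint would pass 70% of its speed; a pose out of reach is approached as far as the arm can. A call with a gripper value outside its range is refused whole. The fingers move at their own pace and stop on an object; the grip force is fixed at half the most. Time passes only in rows, so rows that repeat a pose let the fingers close. It gives the time, the measured TCP pose, the force and the opening at its end, in the units of the state.
- get_obs(): the state, without advancing time (a new reading comes with each control period).
- snapshot(name): name is "scene" or "side" or "wrist"; returns a dict with "image" (420x560x3 uint8, red, green, blue), "fx", "fy", "cx", "cy" (pixels), "k1" (the pictures are not rectified: a ray, as slopes to the right and down, at radius r is drawn at 1 + k1 r^2 times it, then the intrinsics apply), "rvec" (rotation vector, rad) and "tvec" (3), from world to camera coordinates, as OpenCV has them. Camera axes: x right, y down, z forward; pixel columns grow to the right and rows downward; lengths in m; the calibration is good to about 2 mm. A picture is of the moment at which its call begins. There is no depth.
- close_job(): hands the job in, once; it reports no verdict.
Trained networks look in the newest picture that a camera, given by its name, has taken for a name from the list of things; names that differ only in an ending like _2 or _b are one class to them, and where a whole thing is asked for, a point or a joint stands for the part that bears it (a point fixed in the world has none). Each returns a list of dicts, best first, with "score" (0 to 1); they miss things now and then, are a little off and sometimes report something else, mostly with a low value. They report only what shows in the picture. A call takes as long as a camera call. They do not tell look-alikes from the thing itself.
- search_frame(target, camera): "bbox" ([centre column, centre row, width, height] in pixels, round what is visible of it).
- trace(target, camera): "mask" (420x560 bool, what is visible of it) and "bbox" ([centre column, centre row, width, height] in pixels, round what is visible of it).
- landmark_of(target, camera): "position" ([column, row] in pixels: a listed point, or the origin of a listed thing).
The state is a dict: "clock": time; "joint_pos": joint angles; "qvel": joint speeds; "tau": joint torques, N m; "tool_pos": TCP position; "orientation": TCP orientation; "force": force on the tool from outside, world axes, zero at the start; "moment": the same for the moment, N m; "opening": finger opening in m.
Only numpy, scipy, OpenCV 4.12 (cv2) and the standard library are available. Lean on these libraries where they do the work, as an engineer would, in place of code of your own. Each camera call takes 0.05 s, during which the arm holds its last target.

TASK

The clip count must start again from zero: take the orange stylus from its rest and, with its steel tip, push the recessed red button on the piece counter fully home, gently, and keep it down for at least one second. Then let the button come back up and lay the stylus in both notches of its rest again, tip to the same end as before. Do not press the blue or black button, and leave the tray, the clip box and the loose orange cap where they are.

Things in the scene. Friction and masses are not known exactly. Their poses are not given: they have to be found in the camera images.
- counter: white wedge-shaped piece counter, 130 mm deep, 160 wide, 131 high, fixed. Origin: centre of its underside; x points from its sloped front to its back, z up. The front panel leans back, 55 degrees from level; it has a dark display above and a row of three square bezels (red, blue, black, in any order, 39 mm apart) below, centres 63 mm above the bench
- red_bay: the red button's rigid square bezel, 30 x 30 mm, fixed on the panel. Origin: centre of its well's mouth, level with the white panel (bezel 2 mm proud). Axes not tilted: x level, into the counter; z up. Press along (cos 35 deg, 0, -sin 35 deg) in this frame: forward and 35 degrees below level
- red_button (a joint): travel of the red button along the well, m: 0 = up, 0.005 = fully home at a hard stop. Spring: about 1.5 N to start, 6 N fully home, springs back; over 12 N on it would damage it. Button 9.4 mm wide in an 11 mm well. How deep it sits differs each time and is not told: its top at rest is 3 to 15 mm below the panel level, along the well (bezel top: 2 mm above that level)
- blue_bay: the blue button's rigid square bezel, 30 x 30 mm, fixed on the panel. Origin: centre of its well's mouth, level with the white panel (bezel 2 mm proud). Axes not tilted: x level, into the counter; z up. Press along (cos 35 deg, 0, -sin 35 deg) in this frame: forward and 35 degrees below level
- blue_button (a joint): travel of the blue button, m; not to be pressed
- black_bay: the black button's rigid square bezel, 30 x 30 mm, fixed on the panel. Origin: centre of its well's mouth, level with the white panel (bezel 2 mm proud). Axes not tilted: x level, into the counter; z up. Press along (cos 35 deg, 0, -sin 35 deg) in this frame: forward and 35 degrees below level
- black_button (a joint): travel of the black button, m; not to be pressed
- stylus: loose stylus, 45 g, lying level in its rest: round orange handle 14 mm thick and 100 mm long, then a straight steel rod 5 mm thick with a rounded end. Origin: middle of the handle, on its axis, 38 mm above the bench as it lies; x points along the axis to the tip. The handle reaches 50 mm each way from the origin, the rod's end 100.5 mm
- stylus_tip (a point): end of the stylus's steel rod, 100.5 mm from the stylus origin along its x
- rest: grey stylus rest, fixed: base 110 x 60 x 6 mm, two open 90 degree V notches (10 mm thick along x, mouths 34 mm wide, 45 mm high) 36 mm either side of its middle along x; the fingers go between them. Origin: centre of its underside; x along the stylus to its tip, z up. Right place of the stylus: axis 38 mm above the rest's x axis, handle middle above the origin
- tray: loose white compartment tray with blue clips, 150 x 100 x 22 mm; origin at the centre of its underside. Bystander
- clip_box: loose clear open box of blue clips, 100 x 75 x 45 mm; origin at the centre of its underside. Bystander
- cap: loose orange plastic cap, a small cone 26 mm wide and 38 mm high, standing on the bench; origin at the centre of its underside. Bystander
Mind the look-alikes: they are no part of the job. Several things have the shape of the stylus; the one meant has the colours described above.

How it is judged (in metres and radians):
On the way:
1. the red button is pushed home (at least 4 of its 5 mm) by the stylus tip and kept down for one second (value of joint red_button above 0.004 m and distance between stylus_tip and red_bay below 0.025 m), for 1 s.
At the end, for the whole second after the job is handed in: Red button up again (within 1 mm); stylus released and still in both notches of its rest, tip to the same end as before: handle middle within 14 mm along, 5 mm across and 4 mm in height of its place (38 mm above the bench), axis within 0.10 rad of the rest's (value of joint red_button below 0.001 m and x of stylus in the frame of rest between -0.014 and 0.014 m and y of stylus in the frame of rest between -0.005 and 0.005 m and z of stylus in the frame of rest between 0.034 and 0.042 m and angle between the x axis of stylus and the x axis of rest, either way round below 0.1 rad and x of stylus_tip in the frame of rest above 0.05 m and linear speed of stylus below 0.02 m/s); the robot touches nothing.
It fails at once if the blue or black button is pressed (more than 2 mm) (value of joint any of blue_button, black_button above 0.002 m).
It fails at once if the stylus presses on the red button with more than 12 N (contact force between stylus and red_button above 12 N).
It fails at once if the tray is moved more than 20 mm (distance of tray from where it was at the start of the episode above 0.02 m).
It fails at once if the clip box is moved more than 20 mm (distance of clip_box from where it was at the start of the episode above 0.02 m).
It fails at once if the orange cap is moved more than 20 mm (distance of cap from where it was at the start of the episode above 0.02 m).
It also fails if it takes over 59 s, if anything falls off the work surface, if the arm or the gripper's body presses on something with over 40 N, if the wrist force passes 120 N, or if a joint passes its speed limit or range.

## Working session

There is one attempt and no reset: what is moved stays moved. The work goes in short steps, Python scripts to look and compute and a shell command to move; the robot and the scene stay as the last step left them, time stands still between calls to the robot, and variables do not carry over. Pictures are saved under pics/ and viewed, and the job is handed in when it is done.

```bash
ls; mkdir -p pics
cat > h.py <<'E'
from plant import *
import numpy as np, cv2
def shot(n,f):
    s=snapshot(n); cv2.imwrite('pics/'+f,s['image'][:,:,::-1]); return s
def cam(s):
    R=cv2.Rodrigues(np.array(s['rvec'],float))[0]; t=np.array(s['tvec'],float); return R,t
def proj(s,P):
    R,t=cam(s); c=R@np.array(P,float)+t; a,b=c[0]/c[2],c[1]/c[2]; k=1+s['k1']*(a*a+b*b)
    return np.array([s['fx']*a*k+s['cx'],s['fy']*b*k+s['cy']])
def ray(s,uv):
    K=np.array([[s['fx'],0,s['cx']],[0,s['fy'],s['cy']],[0,0,1.]])
    x=np.array([(uv[0]-s['cx'])/s['fx'],(uv[1]-s['cy'])/s['fy']]);y=x.copy()
    for _ in range(20): y=x/(1+s['k1']*(y@y))
    R,t=cam(s); d=R.T@np.array([y[0],y[1],1]); return -R.T@t,d/np.linalg.norm(d)
def atz(s,uv,z):
    o,d=ray(s,uv); return o+d*(z-o[2])/d[2]
def tri(obs):
    A=np.zeros((3,3));b=np.zeros(3)
    for s,uv in obs:
        o,d=ray(s,uv);M=np.eye(3)-np.outer(d,d);A+=M;b+=M@o
    X=np.linalg.solve(A,b); return X,[np.linalg.norm(proj(s,X)-uv) for s,uv in obs]
E
python3 - <<'E'
from h import *
import pickle
S={}
for n in ['scene','side','wrist']: S[n]=shot(n,n+'0.png')
pickle.dump(S,open('S0.pkl','wb'))
for n in S:
    R,t=cam(S[n]); print(n,(-R.T@t).round(3),R[2].round(2),S[n]['fx'],S[n]['k1'])
    for T in ['stylus','rest','stylus_tip','red_bay','blue_bay','black_bay','counter','cap']:
        try: print(T,[(np.round(d['position']),round(d['score'],2)) for d in landmark_of(T,n)][:4])
        except Exception as e: print(T,e)
print(get_obs())
E
```

```text
pics
scene [1.093 0.377 0.737] [-0.6  -0.32 -0.73] 501.5070457437792 0.03633572113285938
stylus [(array([404., 305.]), 0.94), (array([388., 181.]), 0.81), (array([343., 225.]), 0.55)]
rest [(array([340., 234.]), 0.71)]
stylus_tip [(array([351., 192.]), 0.87), (array([308., 199.]), 0.78), (array([367., 342.]), 0.76)]
red_bay [(array([230., 313.]), 0.61), (array([181., 213.]), 0.56), (array([342., 237.]), 0.35)]
blue_bay [(array([193., 201.]), 0.59)]
black_bay [(array([203., 189.]), 0.77)]
counter [(array([185., 219.]), 0.93)]
cap [(array([277., 183.]), 0.44)]
side [0.375 0.561 0.619] [ 0.19 -0.65 -0.73] 382.79402206137735 -0.028436314099320594
stylus [(array([293., 263.]), 0.91), (array([387., 309.]), 0.91), (array([203., 330.]), 0.81)]
rest [(array([287., 271.]), 0.8)]
stylus_tip [(array([344., 273.]), 0.87), (array([320., 228.]), 0.83), (array([166., 303.]), 0.63)]
red_bay [(array([263., 149.]), 0.71)]
blue_bay [(array([278., 149.]), 0.49)]
black_bay [(array([297., 154.]), 0.67)]
counter [(array([282., 164.]), 0.76)]
cap [(array([345., 213.]), 0.6)]
wrist [ 0.172 -0.659  0.385] [ 0.28  0.11 -0.95] 319.195144192448 -0.0274784054583478
stylus []
rest []
stylus_tip []
red_bay []
blue_bay []
black_bay []
counter []
cap []
{'clock': 1.35, 'joint_pos': array([-5.19038064e+01,  2.05480303e+01,  6.81531665e-01, -2.20215270e-03,
       -7.01346086e+01, -1.65082806e+01]), 'qvel': array([ 0.0258217 , -0.08975333, -0.08153312, -0.05958737,  0.04646592,
        0.05001779]), 'tau': array([-5.71092842e-04, -5.82378709e+01,  2.93298787e+01,  7.00233668e+00,
        1.23224131e-02,  4.25673321e-06]), 'tool_pos': array([ 0.24835402, -0.62762607,  0.2265322 ]), 'orientation': array([ 1.79998350e+02,  1.67108662e-03, -1.58412835e+02]), 'force': array([ 0.13877017, -0.08045549, -0.12184412]), 'moment': array([-0.0130287 ,  0.01107844, -0.00313896]), 'opening': 0.08799554817434584}
```

View pics/scene0.png

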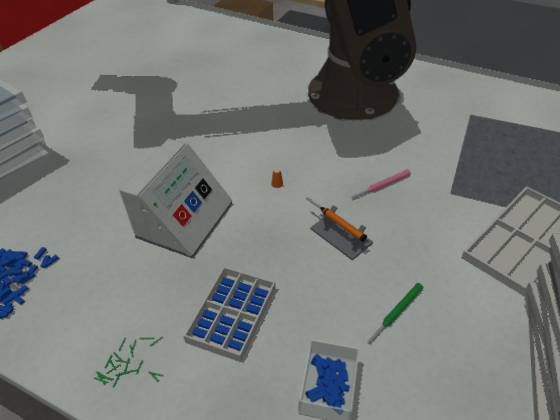

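View pics/side0.png

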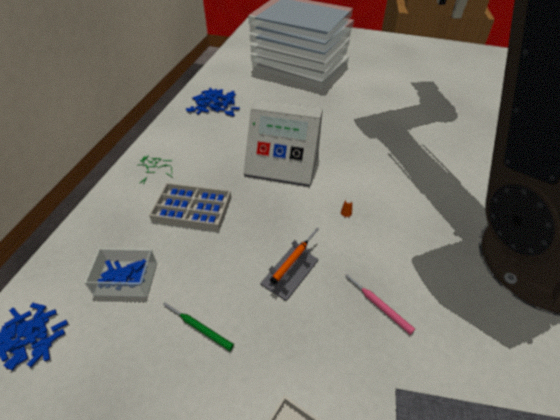

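View pics/wrist0.png

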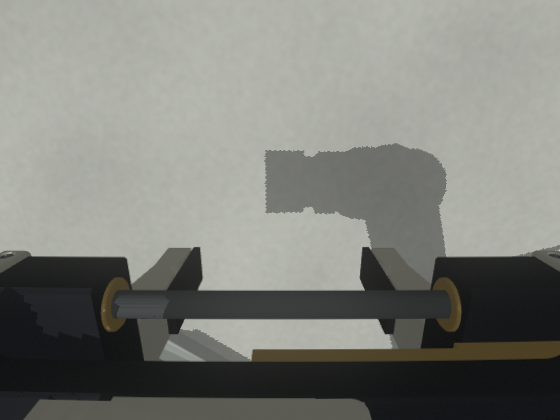

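Run:
```python
import cv2,numpy as np
a=cv2.imread('pics/scene0.png');b=cv2.imread('pics/side0.png')
f=lambda im,x,y,w,h,k:cv2.resize(im[y:y+h,x:x+w],None,fx=k,fy=k,interpolation=cv2.INTER_CUBIC)
cv2.imwrite('pics/c1.png',np.vstack([np.hstack([f(a,295,185,90,75,4.4),f(b,250,220,90,75,4.4)]),np.hstack([f(a,160,160,90,60,4.4),f(b,240,120,90,60,4.4)])])[:600])
```

```text
(no output)
```

View pics/c1.png

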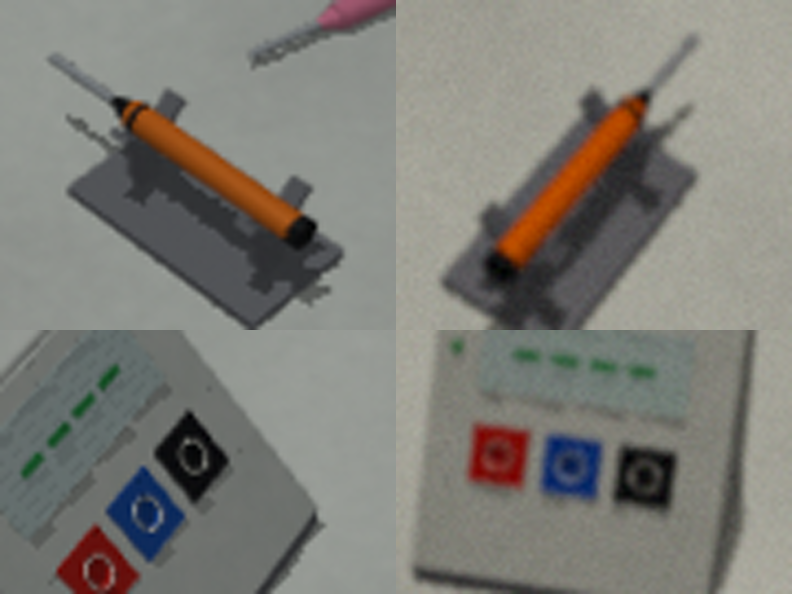

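Run:
```python
from h import *
import pickle
S=pickle.load(open('S0.pkl','rb'))
P={'tip':((306.8,198.2),(317.5,229.1)),'tail':((363.4,237.7),(274.1,280)),'red':((182.3,215),(263.2,148.6)),'blue':((193,201.4),(279.8,151.4)),'black':((203.6,188.6),(296.4,153.2)),'cap':((277,183),(345,213))}
X={}
for k,(a,b) in P.items():
    X[k],e=tri([(S['scene'],np.array(a)),(S['side'],np.array(b))]); print(k,X[k].round(4),np.round(e,1))
d=X['tip']-X['tail'];print(np.linalg.norm(d),np.degrees(np.arctan2(d[1],d[0])))
m=X['tip']-d/np.linalg.norm(d)*.1005; print('mid',m)
d=X['black']-X['red'];print(np.linalg.norm(d),np.degrees(np.arctan2(d[1],d[0])))
```

```text
tip [0.4408 0.0801 0.0361] [0.3 0.3]
tail [0.4882 0.2177 0.0378] [0.4 0.4]
red [ 0.611  -0.0956  0.0632] [0.3 0.3]
blue [ 0.5717 -0.0986  0.0623] [0.5 0.5]
black [ 0.5333 -0.1004  0.0638] [0.1 0.1]
cap [ 0.3972 -0.0106  0.0022] [0.9 0.9]
0.14558505565700935 -109.00767862026906
mid [0.47356208 0.17509592 0.03725387]
0.07783212163418333 -176.51815988319012
```

Orange stylus in the rest (scene 343,225) is the target. The pink one (388,181) and the green one (404,305) are look-alikes lying on the bench. The crop confirms an orange handle and steel rod, with the tip towards the robot. The red bezel is at scene (182,215).

```bash
cat >> h.py <<'E'
from scipy.spatial.transform import Rotation as Ro
def Rof(o): return Ro.from_euler('xyz',o,degrees=True)
def rows(pos,R):
    o=get_obs(); R0=Rof(o['orientation'])
    d=R0.inv().apply(np.array(pos)-o['tool_pos'])*1000; w=np.degrees((R0.inv()*R).as_rotvec())
    print('d mm',d.round(1),'rot',w.round(2),'j',np.round(o['joint_pos'],1),'t',round(o['clock'],2))
E
python3 - <<'E'
from h import *
rows([.40,-.25,.23],Rof([180,0,-130])); rows([.473,.173,.16],Rof([180,0,-109]))
E
```

```text
d mm [-279.9  295.3   -3.5] rot [  0.     0.   -28.41] j [-51.9  20.5   0.7  -0.  -70.1 -16.5] t 1.35
d mm [-503.5  661.8   66.6] rot [  0.     0.   -49.41] j [-51.9  20.5   0.7  -0.  -70.1 -16.5] t 1.35
```

```bash
python3 -m inch '[{"ax":0,"ay":0,"az":-28,"dx":-280,"dy":295,"dz":-3,"fingers":80},{"ax":0,"ay":0,"az":-28,"dx":-280,"dy":295,"dz":-3,"fingers":80},{"ax":0,"ay":0,"az":-28,"dx":-280,"dy":295,"dz":-3,"fingers":80},{"ax":0,"ay":0,"az":-28,"dx":-280,"dy":295,"dz":-3,"fingers":80},{"ax":0,"ay":0,"az":-28,"dx":-280,"dy":295,"dz":-3,"fingers":80},{"ax":0,"ay":0,"az":-28,"dx":-280,"dy":295,"dz":-3,"fingers":80},{"ax":0,"ay":0,"az":-28,"dx":-280,"dy":295,"dz":-3,"fingers":80},{"ax":0,"ay":0,"az":-28,"dx":-280,"dy":295,"dz":-3,"fingers":80}]'
python3 - <<'E'
from h import *
rows([.473,.173,.18],Rof([180,0,-109]))
E
```

```text
clock: 2.35
tool_pos: [0.401, -0.2486, 0.2301]
orientation: [-179.9, 0.0, -130.2]
force: [0.2, -0.6, 0.7]
opening: 0.08
d mm [-368.4  217.2   50.1] rot [ -0.07   0.03 -21.21] j [ -7.8   0.8 -23.7  -0.  -65.4 -32.4] t 2.35
```

```bash
python3 -m inch '[{"ax":0,"ay":0,"az":-21.2,"dx":-368,"dy":217,"dz":50,"fingers":80},{"ax":0,"ay":0,"az":-21.2,"dx":-368,"dy":217,"dz":50,"fingers":80},{"ax":0,"ay":0,"az":-21.2,"dx":-368,"dy":217,"dz":50,"fingers":80},{"ax":0,"ay":0,"az":-21.2,"dx":-368,"dy":217,"dz":50,"fingers":80},{"ax":0,"ay":0,"az":-21.2,"dx":-368,"dy":217,"dz":50,"fingers":80},{"ax":0,"ay":0,"az":-21.2,"dx":-368,"dy":217,"dz":50,"fingers":80},{"ax":0,"ay":0,"az":-21.2,"dx":-368,"dy":217,"dz":50,"fingers":80},{"ax":0,"ay":0,"az":-21.2,"dx":-368,"dy":217,"dz":50,"fingers":80}]'
python3 - <<'E'
from h import *
import pickle
s=shot('wrist','w1.png');pickle.dump((s,get_obs()),open('w1.pkl','wb'))
rows([.473,.173,.18],Rof([180,0,-109]))
for z in [('mid',[.4725,.172,.038]),('tip',[.4408,.0801,.037]),('tail',[.4882,.2177,.0378])]: print(z[0],proj(s,z[1]))
E
```

```text
clock: 3.35
tool_pos: [0.4742, 0.1729, 0.1787]
orientation: [180.0, -0.1, -109.1]
force: [-0.4, -0.4, 0.1]
opening: 0.0802
d mm [-1.4  1.2 -1.1] rot [ 0.04 -0.08 -0.11] j [ 42.3   6.6 -24.5   0.  -59.  -61.4] t 3.4
mid [281.64980485 195.14079257]
tip [281.57497242  89.19240132]
tail [281.73700928 240.86344167]
```

View pics/w1.png

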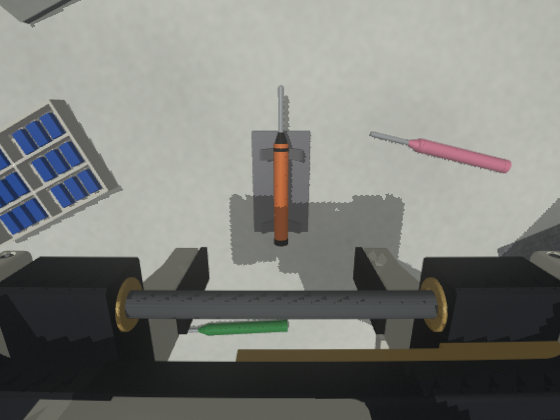

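Run:
```python
from h import *
import pickle
s,o=pickle.load(open('w1.pkl','rb'))
a=atz(s,(281,86.5),.038);b=atz(s,(281.5,244.5),.038);d=a-b
print(a,b,np.linalg.norm(d),np.degrees(np.arctan2(d[1],d[0])),'mid',a-d/np.linalg.norm(d)*.1005,b+d/np.linalg.norm(d)*.05)
im=s['image'].astype(int); m=(im[...,0]>150)&(im[...,1]<110)&(im[...,2]<60)
m|=(im[...,0]>1.8*im[...,2]+30)&(im[...,1]<im[...,0]*.65)
ys,xs=np.nonzero(m[100:250,240:330]); ys+=100;xs+=240
p=np.polyfit(ys,xs,1);print(len(xs),p, ys.min(),ys.max(),np.polyval(p,[144,200,240]))
a=atz(s,(np.polyval(p,150),150),.038);b=atz(s,(np.polyval(p,235),235),.038);print(a,b,np.degrees(np.arctan2(*(a-b)[1::-1])))
# rest base corners 3D check w/ wrist+scene
S=pickle.load(open('S0.pkl','rb'))
print(tri([(s,np.array([281,86.5])),(S['scene'],np.array([306.8,198.2])),(S['side'],np.array([317.5,229.1]))]))
print(tri([(s,np.array([281.5,244])),(S['scene'],np.array([363.4,237.7])),(S['side'],np.array([274.1,280]))]))
rows([.4735,.1735,.035],Rof([180,0,-109]))
```

```text
[0.44056523 0.07785575 0.038     ] [0.48971852 0.22135029 0.038     ] 0.1516796951538265 -108.90862410422538 mid [0.47313324 0.17293243 0.038     ] [0.47351553 0.17404846 0.038     ]
1220 [2.50722056e-04 2.80486369e+02] 144 239 [280.52247275 280.53651318 280.54654206]
[0.45924141 0.13042616 0.038     ] [0.48720962 0.21113642 0.038     ] -109.11253439143805
(array([0.44048227, 0.07883018, 0.03506695]), [np.float64(1.3394378789471202), np.float64(0.4587861679321244), np.float64(0.5559648964629949)])
(array([0.48889418, 0.21891888, 0.03965199]), [np.float64(1.1548015664876639), np.float64(0.608369123982947), np.float64(0.80116937617374)])
d mm [ -2.2   0.8 143.9] rot [ 0.04 -0.08 -0.11] j [ 42.3   6.6 -24.5   0.  -59.  -61.4] t 3.4
```

Run:
```python
from h import *
rows([.4757,.179,.019],Rof([180,0,-109]))
```

```text
d mm [ -8.2   0.5 159.9] rot [ 0.04 -0.08 -0.11] j [ 42.3   6.6 -24.5   0.  -59.  -61.4] t 3.4
```

```bash
python3 -m inch '[{"dx":-7.5,"dy":0.5,"dz":60,"az":0.1},{"dx":-7.5,"dy":0.5,"dz":100,"az":0.1},{"dx":-7.5,"dy":0.5,"dz":120,"az":0.1},{"dx":-7.5,"dy":0.5,"dz":120,"az":0.1}]'
python3 - <<'E'
from h import *
rows([.4757,.179,.019],Rof([180,0,-109]))
s=shot('wrist','w2.png')
E
```

```text
d mm [ -8.2   0.5 159.9] rot [ 0.04 -0.08 -0.11] j [ 42.3   6.6 -24.5   0.  -59.  -61.4] t 3.4$[0]: bad value
```

View pics/w2.png

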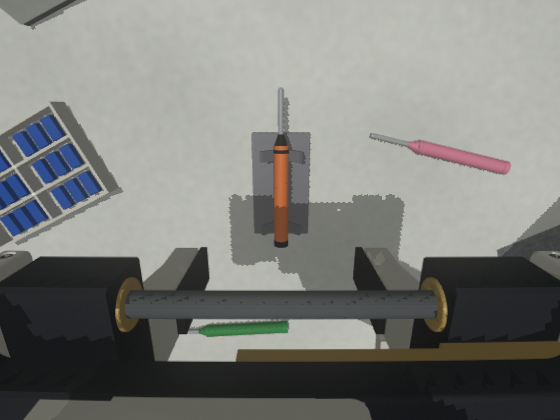

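```bash
python3 -m inch '[{"ax":0,"ay":0,"az":0,"dx":-7.5,"dy":0.5,"dz":60,"fingers":80},{"ax":0,"ay":0,"az":0,"dx":-7.5,"dy":0.5,"dz":100,"fingers":80},{"ax":0,"ay":0,"az":0,"dx":-7.5,"dy":0.5,"dz":120,"fingers":80},{"ax":0,"ay":0,"az":0,"dx":-7.5,"dy":0.5,"dz":120,"fingers":80}]'
python3 - <<'E'
from h import *
s=shot('wrist','w3.png')
rows([.4757,.179,.019],Rof([180,0,-109]))
E
```

```text
clock: 3.95
tool_pos: [0.4748, 0.1757, 0.0586]
orientation: [179.9, -0.2, -109.3]
force: [-0.2, -0.6, 0.5]
opening: 0.0799
d mm [-2.4  0.8 40.8] rot [ 0.01 -0.05 -0.29] j [ 42.6  15.1 -32.4   0.  -42.5 -61.9] t 4.0
```

View pics/w3.png

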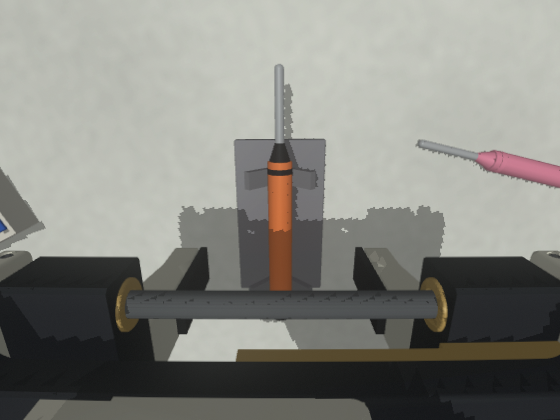

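```bash
python3 -m inch '[{"ax":0,"ay":0,"az":-0.3,"dx":-2,"dy":0.5,"dz":20,"fingers":80},{"ax":0,"ay":0,"az":-0.3,"dx":-2,"dy":0.5,"dz":39,"fingers":80},{"ax":0,"ay":0,"az":-0.3,"dx":-2,"dy":0.5,"dz":39.5,"fingers":80},{"ax":0,"ay":0,"az":-0.3,"dx":-2,"dy":0.5,"dz":39.5,"fingers":80}]'
python3 - <<'E'
from h import *
import pickle
s=shot('wrist','w4.png');pickle.dump((s,get_obs()),open('w4.pkl','wb'))
rows([.4757,.179,.019],Rof([180,0,-109]))
E
```

```text
clock: 4.5
tool_pos: [0.4765, 0.1801, 0.0215]
orientation: [-179.9, 0.1, -108.9]
force: [0.7, 0.9, 0.0]
opening: 0.0801
d mm [1.4 0.4 2.5] rot [-0.07  0.1   0.08] j [ 42.8  18.5 -34.3   0.  -37.  -61.8] t 4.55
```

View pics/w4.png

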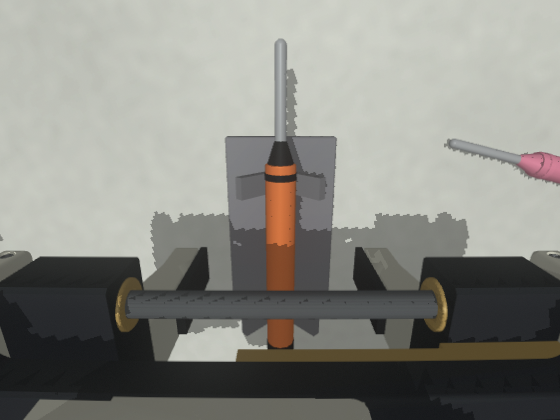

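```bash
python3 -m inch '[{"ax":0,"ay":0,"az":0,"dx":0,"dy":0,"dz":2,"fingers":60},{"ax":0,"ay":0,"az":0,"dx":0,"dy":0,"dz":2,"fingers":40},{"ax":0,"ay":0,"az":0,"dx":0,"dy":0,"dz":2,"fingers":20},{"ax":0,"ay":0,"az":0,"dx":0,"dy":0,"dz":2,"fingers":5},{"ax":0,"ay":0,"az":0,"dx":0,"dy":0,"dz":2,"fingers":5},{"ax":0,"ay":0,"az":0,"dx":0,"dy":0,"dz":2,"fingers":5},{"ax":0,"ay":0,"az":0,"dx":0,"dy":0,"dz":2,"fingers":5},{"ax":0,"ay":0,"az":0,"dx":0,"dy":0,"dz":2,"fingers":5}]'
python3 - <<'E'
from h import *
import pickle
s=shot('wrist','w5.png');o=get_obs();pickle.dump((s,o),open('w5.pkl','wb'))
print(o['tool_pos'],o['orientation'],o['opening'],o['force'],o['joint_pos'])
E
```

```text
clock: 5.55
tool_pos: [0.4765, 0.1801, 0.0185]
orientation: [-179.9, 0.0, -108.9]
force: [2.7, -2.6, 2.3]
opening: 0.0132
[0.47648975 0.18005699 0.01848254] [-1.79936595e+02  4.93431384e-02 -1.08891246e+02] 0.012916801788967444 [ 3.89018792 -2.14447685  2.30683478] [ 4.28462126e+01  1.88333970e+01 -3.44818378e+01  5.44642407e-02
 -3.66112938e+01 -6.17811840e+01]
```

View pics/w5.png

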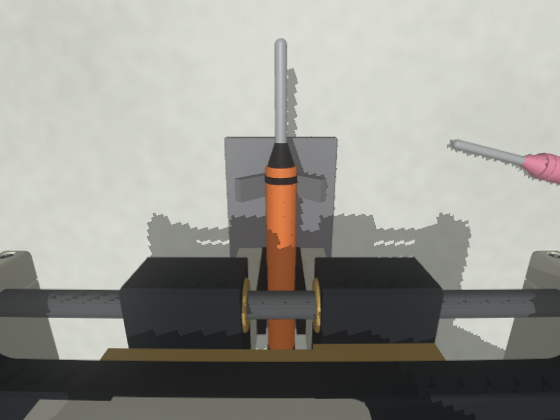

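Run:
```python
from h import *
import pickle
s,o=pickle.load(open('w5.pkl','rb'))
R0=Rof(o['orientation'])
for uv in [(280.5,40),(280.5,170)]:
    X=atz(s,uv,.038); print(X,R0.inv().apply(X-o['tool_pos'])*1000)
rows([.4765,.180,.30],Rof([180,0,-109]))
```

```text
[0.44097113 0.07719998 0.038     ] [108.79971619   0.28139339 -19.6114907 ]
[0.45791016 0.12650553 0.038     ] [ 56.66564034   0.21863569 -19.56652334]
d mm [-2.000e-01 -3.000e-01 -2.815e+02] rot [-0.06  0.05  0.11] j [ 42.8  18.8 -34.5   0.1 -36.6 -61.8] t 5.6
```

```bash
cat >> h.py <<'E'
TIP=np.array([.1088,0,-.0195])
def press(mouth,yaw,back):
    R=Rof([180,35,yaw]); s=R.as_matrix()[:,0]
    return np.array(mouth)-s*back-R.apply(TIP),R
E
python3 - <<'E'
from h import *
p,R=press([.611,-.0956,.063],-86.5,.08); print(p)
rows(p,R); rows([.4765,.18,.2],Rof([180,0,-109])); rows([.55,.08,.22],Rof([180,15,-98]))
E
```

```text
[0.60087567 0.06993132 0.15531777]
d mm [  63.8 -153.5 -136.7] rot [ -6.91 -34.51 -21.66] j [ 42.8  18.8 -34.5   0.1 -36.6 -61.8] t 5.6
d mm [-1.000e-01 -2.000e-01 -1.815e+02] rot [-0.06  0.05  0.11] j [ 42.8  18.8 -34.5   0.1 -36.6 -61.8] t 5.6
d mm [  70.7 -102.2 -201.5] rot [ -1.49 -14.91 -10.82] j [ 42.8  18.8 -34.5   0.1 -36.6 -61.8] t 5.6
```

```bash
python3 -m inch '[{"ax":0,"ay":0,"az":0,"dx":0,"dy":0,"dz":-10,"fingers":5},{"ax":0,"ay":0,"az":0,"dx":0,"dy":0,"dz":-30,"fingers":5},{"ax":0,"ay":0,"az":0,"dx":0,"dy":0,"dz":-70,"fingers":5},{"ax":0,"ay":0,"az":0,"dx":0,"dy":0,"dz":-110,"fingers":5},{"ax":0,"ay":0,"az":0,"dx":0,"dy":0,"dz":-150,"fingers":5},{"ax":0,"ay":0,"az":0,"dx":0,"dy":0,"dz":-180,"fingers":5},{"ax":0,"ay":0,"az":0,"dx":0,"dy":0,"dz":-180,"fingers":5}]'
python3 - <<'E'
from h import *
import pickle
s=shot('wrist','w6.png');o=get_obs();pickle.dump((s,o),open('w6.pkl','wb'))
p,R=press([.611,-.0956,.063],-86.5,.09)
rows(p,R)
E
```

```text
clock: 6.48
tool_pos: [0.4763, 0.1806, 0.201]
orientation: [-179.9, 0.2, -108.9]
force: [-0.2, 0.5, -1.6]
opening: 0.0129
d mm [  56.1 -151.2   38.1] rot [ -6.89 -34.43 -21.69] j [ 42.9   5.9 -22.4  -0.  -61.6 -61.8] t 6.53
```

View pics/w6.png

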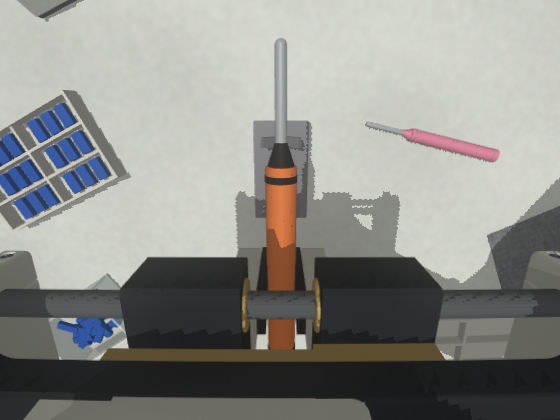

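```bash
python3 -m inch '[{"ax":-6.9,"ay":-34.4,"az":-21.7,"dx":56,"dy":-151,"dz":38,"fingers":5},{"ax":-6.9,"ay":-34.4,"az":-21.7,"dx":56,"dy":-151,"dz":38,"fingers":5},{"ax":-6.9,"ay":-34.4,"az":-21.7,"dx":56,"dy":-151,"dz":38,"fingers":5},{"ax":-6.9,"ay":-34.4,"az":-21.7,"dx":56,"dy":-151,"dz":38,"fingers":5},{"ax":-6.9,"ay":-34.4,"az":-21.7,"dx":56,"dy":-151,"dz":38,"fingers":5},{"ax":-6.9,"ay":-34.4,"az":-21.7,"dx":56,"dy":-151,"dz":38,"fingers":5},{"ax":-6.9,"ay":-34.4,"az":-21.7,"dx":56,"dy":-151,"dz":38,"fingers":5}]'
python3 - <<'E'
from h import *
import pickle
s=shot('wrist','w7.png');o=get_obs();pickle.dump((s,o),open('w7.pkl','wb'))
p,R=press([.611,-.0956,.063],-86.5,.09)
rows(p,R)
E
```

```text
clock: 7.4
tool_pos: [0.5997, 0.0776, 0.1589]
orientation: [179.7, 34.8, -86.8]
force: [0.7, 1.2, -0.3]
opening: 0.0128
d mm [-0.4 -0.6 -1.4] rot [ 0.14 -0.2  -0.11] j [  1.6  22.2  -0.7 -36.7 -72.6  14.9] t 7.45
```

View pics/w7.png

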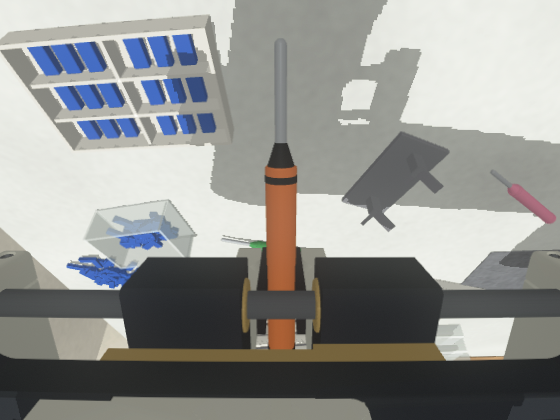

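Run:
```python
from h import *
import pickle
S={n:shot(n,n+'1.png') for n in ['scene','side']}; o=get_obs(); pickle.dump((S,o),open('S1.pkl','wb'))
R=Rof(o['orientation']); t=R.apply(TIP)+o['tool_pos']
print(t)
for n in S: print(n,proj(S[n],t),proj(S[n],[.611,-.0956,.0632]))
f=lambda im,x,y,w,h,k:cv2.resize(im[y:y+h,x:x+w],None,fx=k,fy=k,interpolation=cv2.INTER_CUBIC)
cv2.imwrite('pics/c2.png',np.hstack([f(S['scene']['image'],130,130,100,130,4),f(S['side']['image'],230,90,100,130,4)])[:,:,::-1])
```

```text
[ 0.60607458 -0.02084191  0.11448665]
scene [214.72871381 207.19696206] [182.481986   215.31699141]
side [253.44320731 151.05609058] [263.30662843 148.38090475]
```

View pics/c2.png

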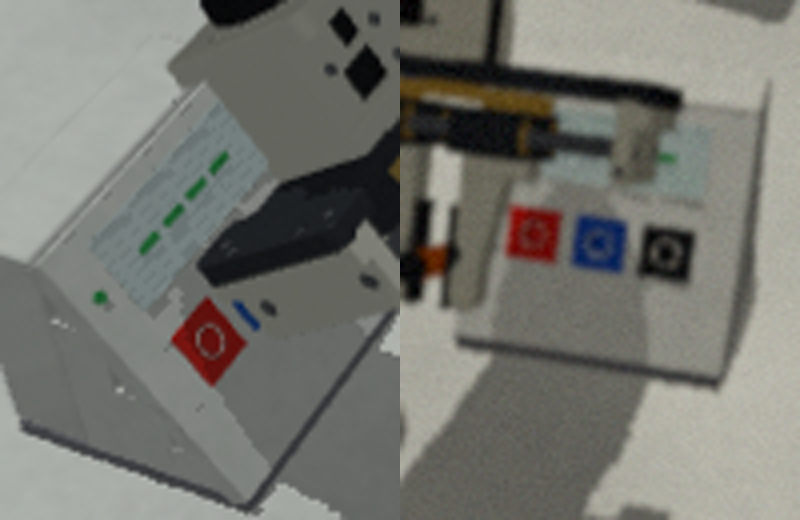

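Run:
```python
from h import *
import pickle
S=pickle.load(open('S0.pkl','rb'))
def cen(s,uv,kind):
    im=s['image'].astype(float); u,v=map(int,uv); c=im[v-11:v+12,u-11:u+12]; r,g,b=c[...,0],c[...,1],c[...,2]
    w={'red':r-np.maximum(g,b),'blue':b-r,'black':150-c.max(2)}[kind]; m=(w>{'red':60,'blue':60,'black':80}[kind]).astype(np.uint8)
    n,l,st,ce=cv2.connectedComponentsWithStats(m); i=1+st[1:,4].argmax()
    h=np.vstack(cv2.findContours((l==i).astype(np.uint8),0,1)[0]); (cx,cy),wh,an=cv2.minAreaRect(h); mo=cv2.moments(cv2.convexHull(h))
    return np.array([mo['m10']/mo['m00']+u-11,mo['m01']/mo['m00']+v-11]),st[i,4]
P={'red':((182,215),(263,149)),'blue':((193,201),(280,151)),'black':((203,188),(296,153))};X={}
for k,(a,b) in P.items():
    ca,na=cen(S['scene'],a,k);cb,nb=cen(S['side'],b,k)
    X[k],e=tri([(S['scene'],ca),(S['side'],cb)]); print(k,ca.round(1),na,cb.round(1),nb,X[k].round(4),np.round(e,2), atz(S['scene'],ca,.0646).round(4),atz(S['side'],cb,.0646).round(4))
d=X['black']-X['red'];print(np.linalg.norm(d),np.degrees(np.arctan2(d[1],d[0])))
```

```text
red [181.7 214.9] 151 [263.  148.1] 145 [ 0.6117 -0.0965  0.0637] [0.29 0.24] [ 0.6119 -0.0965  0.0646] [ 0.6113 -0.0946  0.0646]
blue [192.7 201.1] 128 [279.5 150.7] 87 [ 0.5726 -0.0985  0.064 ] [0.45 0.38] [ 0.5723 -0.0991  0.0646] [ 0.5724 -0.0966  0.0646]
black [203.1 188.5] 186 [296.4 153.2] 159 [ 0.5335 -0.1013  0.0634] [0.28 0.24] [ 0.534  -0.1011  0.0646] [ 0.5332 -0.0991  0.0646]
0.07834835618222544 -176.4762195648109
```

Run:
```python
from h import *
for b in (.03,.012):
  p,R=press([.6117,-.0972,.063],-86.5,b); rows(p,R)
```

```text
d mm [62.2 -1.  -1.9] rot [ 0.12 -0.18  0.05] j [  1.7  22.1  -0.7 -36.7 -72.6  14.9] t 7.55
d mm [80.2 -1.  -1.8] rot [ 0.12 -0.18  0.05] j [  1.7  22.1  -0.7 -36.7 -72.6  14.9] t 7.55
```

```bash
python3 -m inch '[{"ax":0,"ay":0,"az":0,"dx":20,"dy":-1,"dz":-1.5,"fingers":5},{"ax":0,"ay":0,"az":0,"dx":45,"dy":-1,"dz":-1.5,"fingers":5},{"ax":0,"ay":0,"az":0,"dx":62,"dy":-1,"dz":-1.5,"fingers":5},{"ax":0,"ay":0,"az":0,"dx":70,"dy":-1,"dz":-1.5,"fingers":5},{"ax":0,"ay":0,"az":0,"dx":75,"dy":-1,"dz":-1.5,"fingers":5},{"ax":0,"ay":0,"az":0,"dx":77,"dy":-1,"dz":-1.5,"fingers":5},{"ax":0,"ay":0,"az":0,"dx":77,"dy":-1,"dz":-1.5,"fingers":5}]'
python3 - <<'E'
from h import *
import pickle
s=shot('wrist','w8.png');o=get_obs();pickle.dump((s,o),open('w8.pkl','wb'))
p,R=press([.6117,-.0972,.063],-86.5,.012); rows(p,R)
cv2.imwrite('pics/w8c.png',cv2.resize(s['image'][0:130,180:380,::-1],None,fx=4,fy=4,interpolation=cv2.INTER_CUBIC))
E
```

```text
clock: 8.43
tool_pos: [0.6053, 0.0143, 0.1175]
orientation: [179.9, 34.9, -86.5]
force: [-0.2, 0.2, -1.1]
opening: 0.0131
d mm [2.1 0.5 0.2] rot [ 0.06 -0.13 -0.01] j [ -4.3  26.5  -0.1 -36.4 -72.7  21.9] t 8.47
```

View pics/w8c.png

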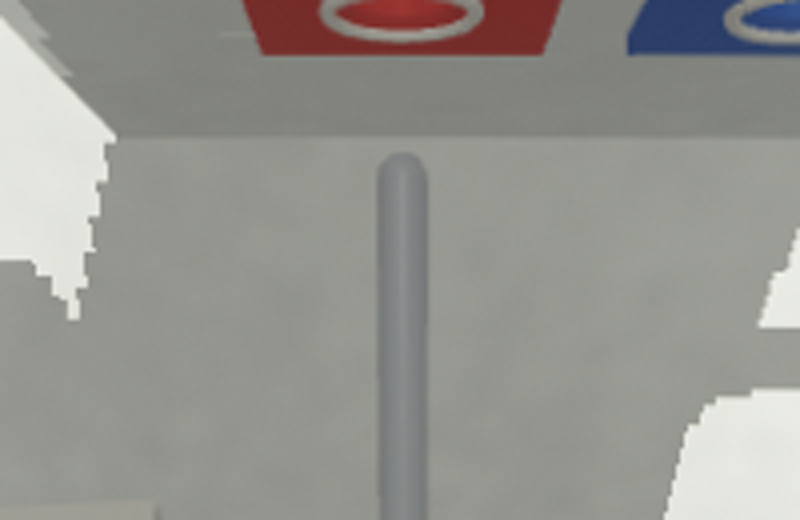

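Run:
```python
from h import *
import pickle
from scipy.optimize import least_squares
s,o=pickle.load(open('w8.pkl','rb')); R=Rof(o['orientation']);T=o['tool_pos']
im=s['image'].astype(float)
red=im[...,0]-im[...,1]
for v in (8,10,12): 
    r=red[v,225:340]; h=r.max()*.5; i=np.nonzero(r>h)[0]; a,b=i[0],i[-1]
    print(v,225+a-(r[a]-h)/(r[a]-r[a-1]),225+b+(r[b]-h)/(r[b]-r[b+1]))
for u in (260,280,300): c=red[:30,u]; h=red[10,u]*.5;i=np.nonzero(c>h)[0][-1]; print(u,i+(c[i]-h)/(c[i]-c[i+1]))
```

```text
8 243.36607142857142 317.1808510638298
10 243.75641025641025 316.2604166666667
12 244.71621621621622 315.59375
260 13.348214285714286
280 13.8
300 13.357142857142858
```

Run:
```python
from h import *
import pickle
from scipy.optimize import least_squares
s,o=pickle.load(open('w8.pkl','rb')); R=Rof(o['orientation']);T=o['tool_pos']
f=lambda q:np.r_[proj(s,T+R.apply([q[0],q[1]-.015,q[2]]))-A,proj(s,T+R.apply([q[0],q[1]+.015,q[2]]))-B]
A,B=np.array([245.1,13.4]),np.array([315.3,13.4])
q0=[.115,0,-.004]
p=[proj(s,T+R.apply([.115,y,-.004])) for y in(-.015,.015)];print(p)
if p[0][0]>p[1][0]: A,B=B,A
r=least_squares(f,q0,x_scale=.01);q=r.x;print(q*1000,r.cost,'centre z',(q[2]-.015)*1000)
print('tip pred',proj(s,T+R.apply(TIP)), 'tip seen (280.5,38.7)')
ctr=q+[0,0,-.015];print('bezel top centre world',T+R.apply(ctr),'mouth',T+R.apply(ctr+[.002,0,0]))
```

```text
[array([244.5365057 ,  29.66951967]), array([312.98994143,  29.54727306])]
[120.86458844   0.64488504  -6.00769989] 0.0033913186498250583 centre z -21.007699892381165
tip pred [278.57946647  37.77743253] tip seen (280.5,38.7)
bezel top centre world [ 0.61148431 -0.09664453  0.06575289] mouth [ 0.61158421 -0.09828238  0.06460945]
```

```bash
python3 -m inch '[{"ax":0,"ay":0,"az":0,"dx":4,"dy":0,"dz":-0.5,"fingers":5},{"ax":0,"ay":0,"az":0,"dx":8,"dy":0,"dz":-0.5,"fingers":5},{"ax":0,"ay":0,"az":0,"dx":10,"dy":0,"dz":-0.5,"fingers":5},{"ax":0,"ay":0,"az":0,"dx":10,"dy":0,"dz":-0.5,"fingers":5}]'
python3 - <<'E'
from h import *
import pickle
s=shot('wrist','w9.png');o=get_obs();pickle.dump((s,o),open('w9.pkl','wb'));print(o['tool_pos'],o['orientation'],o['force'])
cv2.imwrite('pics/w9c.png',cv2.resize(s['image'][0:100,220:340,::-1],None,fx=6,fy=6,interpolation=cv2.INTER_CUBIC))
E
```

```text
clock: 8.98
tool_pos: [0.6057, 0.0055, 0.1117]
orientation: [179.9, 34.9, -86.6]
force: [0.3, -0.6, 0.5]
opening: 0.0129
[0.6057332  0.00551247 0.11185424] [179.88740512  34.86991707 -86.56329323] [ 0.03365266 -0.00160318  0.55714497]
```

View pics/w9c.png

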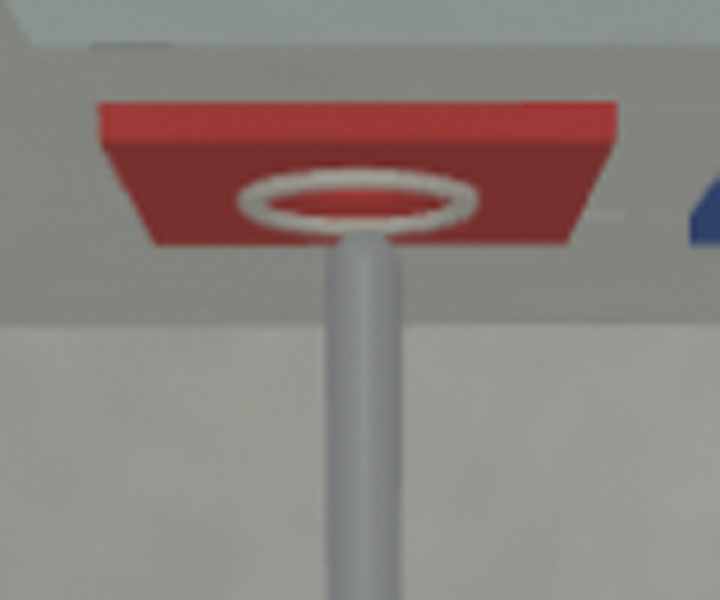

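Run:
```python
from h import *
import pickle
from scipy.optimize import least_squares
s,o=pickle.load(open('w9.pkl','rb')); R=Rof(o['orientation']);T=o['tool_pos']
im=s['image'].astype(float); red=im[...,0]-im[...,1]
# crop px -> full: (x+.5)/6-.5
c=lambda x,y:np.array([(x+.5)/6-.5+220,(y+.5)/6-.5])
# tool -y is left?
C=[((153,244),(-1,1)),((568,244),(1,1)),((612,143),(1,-1)),((103,143),(-1,-1))]
def f(q,full=False):
    Q=R*Ro.from_rotvec(q[3:6])
    return np.concatenate([proj(s,T+R.apply(q[:3])+Q.apply([0,sy*.015,sz*.015]))-c(*p) for p,(sy,sz) in C])
r=least_squares(lambda q:f(np.r_[q,0,0,0]),[.1108,0,-.02],x_scale=.01);print(r.x*1000,r.fun.round(2))
r=least_squares(f,[.1108,0,-.02,0,0,0],x_scale=.01);print(r.x[:3]*1000,np.degrees(r.x[3:]),r.fun.round(2))
# tip: fit rod: columns edges near tip; 
for z in (-.0215,-.0195,-.0175):
    print(z,proj(s,T+R.apply([.09,-.0025,z]))[0],proj(s,T+R.apply([.09,.0025,z])), 'end',proj(s,T+R.apply([.1088,0,z])))
g=im.mean(2)
for v in (60,75,90): print(v,np.round(g[v,268:296]).astype(int))
print('seen tip',c(363.5,232))
```

```text
[110.64309978   0.39810863 -19.39511741] [ 0.43  0.12 -0.66  0.    0.42 -0.13 -0.23  0.03]
[110.63813428   0.4036759  -19.44805732] [-0.15931196  0.10095322  0.12437532] [ 0.53 -0.02 -0.53 -0.01  0.34  0.01 -0.34  0.01]
-0.0215 272.4175141323819 [284.69925229  87.55108228] end [278.39284595  36.72829355]
-0.0195 272.5377353500271 [284.64137599  87.83056354] end [278.42774692  37.78300648]
-0.0175 272.6545201917067 [284.5851541   88.10206018] end [278.46161272  38.80649841]
60 [149 149 149 149 148 149 128 121 125 129 133 137 143 139 132 128 126 122
 122 145 152 151 151 151 150 151 151 150]
75 [150 150 150 150 149 150 132 122 125 130 133 136 142 138 132 129 127 123
 121 144 150 150 150 150 150 150 149 150]
90 [150 149 150 149 149 148 131 122 125 129 133 136 140 137 132 129 127 122
 129 147 151 152 152 152 151 151 151 150]
seen tip [280.16666667  38.25      ]
```

```bash
cat > fc.py <<'E'
from h import *
import sys
F=[];P=[]
for i in range(6):
    snapshot('wrist'); o=get_obs(); R=Rof(o['orientation']).as_matrix(); F.append(R.T@o['force']); P.append(R.T@o['tool_pos'])
F=np.array(F);print('t',round(o['clock'],2),'F tool',F.mean(0).round(2),'sd',F.std(0).round(2),'xpos mm',np.mean(P,0)[0].round(5)*1000)
E
python3 fc.py; python3 -m inch '[{"ax":0,"ay":0,"az":0,"dx":2,"dy":-0.3,"dz":0,"fingers":5},{"ax":0,"ay":0,"az":0,"dx":3,"dy":-0.3,"dz":0,"fingers":5},{"ax":0,"ay":0,"az":0,"dx":4,"dy":-0.3,"dz":0,"fingers":5},{"ax":0,"ay":0,"az":0,"dx":5,"dy":-0.3,"dz":0,"fingers":5},{"ax":0,"ay":0,"az":0,"dx":5,"dy":-0.3,"dz":0,"fingers":5}]';python3 fc.py
```

```text
t 9.32 F tool [ 0.41 -0.16  0.3 ] sd [0.58 0.66 0.53] xpos mm -38.68
clock: 9.95
tool_pos: [0.6063, 0.0015, 0.109]
orientation: [179.9, 34.9, -86.6]
force: [-0.4, 0.2, -0.4]
opening: 0.0132
t 10.25 F tool [ 0.09 -0.31  0.68] sd [0.31 0.11 0.48] xpos mm -33.660000000000004
```

```bash
python3 -m inch '[{"ax":0,"ay":0,"az":0,"dx":1,"dy":0,"dz":0,"fingers":5},{"ax":0,"ay":0,"az":0,"dx":2,"dy":0,"dz":0,"fingers":5},{"ax":0,"ay":0,"az":0,"dx":2,"dy":0,"dz":0,"fingers":5}]';python3 fc.py
```

```text
clock: 10.62
tool_pos: [0.6064, -0.0002, 0.1079]
orientation: [179.9, 34.9, -86.6]
force: [-0.4, 0.2, -1.1]
opening: 0.0127
t 10.93 F tool [ 0.45 -0.    0.28] sd [0.4  0.61 0.7 ] xpos mm -31.66
```

```bash
python3 -m inch '[{"ax":0,"ay":0,"az":0,"dx":0.7,"dy":0,"dz":0,"fingers":5},{"ax":0,"ay":0,"az":0,"dx":1.5,"dy":0,"dz":0,"fingers":5},{"ax":0,"ay":0,"az":0,"dx":1.5,"dy":0,"dz":0,"fingers":5}]';python3 fc.py
```

```text
clock: 11.3
tool_pos: [0.6064, -0.0014, 0.107]
orientation: [179.9, 34.9, -86.6]
force: [0.0, 0.6, -1.0]
opening: 0.0132
t 11.6 F tool [0.06 0.16 0.48] sd [0.29 0.54 0.35] xpos mm -30.15
```

```bash
python3 -m inch '[{"ax":0,"ay":0,"az":0,"dx":0.7,"dy":0,"dz":0,"fingers":5},{"ax":0,"ay":0,"az":0,"dx":1.5,"dy":0,"dz":0,"fingers":5},{"ax":0,"ay":0,"az":0,"dx":1.5,"dy":0,"dz":0,"fingers":5}]';python3 fc.py
```

```text
clock: 11.98
tool_pos: [0.6065, -0.0026, 0.1062]
orientation: [179.9, 34.9, -86.6]
force: [-0.2, -0.0, -1.5]
opening: 0.0131
t 12.28 F tool [0.12 0.27 0.11] sd [0.3  0.41 0.34] xpos mm -28.65
```

```bash
python3 -m inch '[{"ax":0,"ay":0,"az":0,"dx":0.7,"dy":0,"dz":0,"fingers":5},{"ax":0,"ay":0,"az":0,"dx":1.5,"dy":0,"dz":0,"fingers":5},{"ax":0,"ay":0,"az":0,"dx":1.5,"dy":0,"dz":0,"fingers":5}]';python3 fc.py
```

```text
clock: 12.65
tool_pos: [0.6066, -0.0038, 0.1053]
orientation: [179.9, 34.9, -86.6]
force: [0.4, -0.7, 0.4]
opening: 0.013
t 12.95 F tool [ 0.35 -0.57  0.85] sd [0.21 0.38 0.36] xpos mm -27.14
```

Advance so far is 11.5 mm with no contact. I'll look once, then go on.

```bash
python3 - <<'E'
from h import *
s=shot('wrist','w10.png')
cv2.imwrite('pics/w10c.png',cv2.resize(s['image'][0:100,220:340,::-1],None,fx=6,fy=6,interpolation=cv2.INTER_CUBIC))
E
python3 -m inch '[{"ax":0,"ay":0,"az":0,"dx":0.7,"dy":0,"dz":0,"fingers":5},{"ax":0,"ay":0,"az":0,"dx":1.5,"dy":0,"dz":0,"fingers":5},{"ax":0,"ay":0,"az":0,"dx":1.5,"dy":0,"dz":0,"fingers":5}]';python3 fc.py
```

```text
clock: 13.38
tool_pos: [0.6067, -0.0048, 0.1046]
orientation: [179.9, 34.9, -86.5]
force: [-0.9, 1.7, 0.7]
opening: 0.0126
t 13.68 F tool [-1.45 -0.06  0.45] sd [0.45 0.62 0.34] xpos mm -25.79
```

View pics/w10c.png

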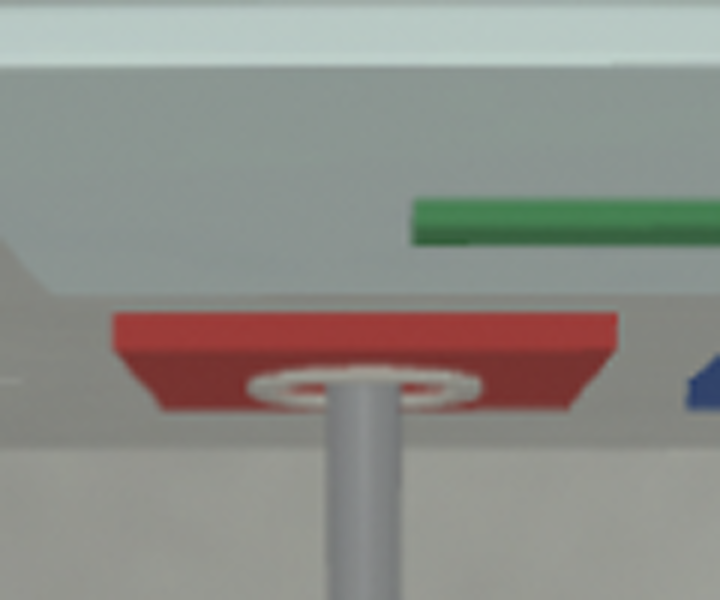

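```bash
python3 -m inch '[{"ax":0,"ay":0,"az":0,"dx":0.7,"dy":0,"dz":0,"fingers":5},{"ax":0,"ay":0,"az":0,"dx":1.5,"dy":0,"dz":0,"fingers":5},{"ax":0,"ay":0,"az":0,"dx":1.5,"dy":0,"dz":0,"fingers":5}]';python3 fc.py
```

```text
clock: 14.05
tool_pos: [0.6068, -0.0062, 0.1037]
orientation: [179.9, 34.9, -86.5]
force: [0.8, 2.5, 1.2]
opening: 0.0127
t 14.35 F tool [-2.61  0.3   0.02] sd [0.55 0.28 0.18] xpos mm -24.209999999999997
```

```bash
python3 -m inch '[{"ax":0,"ay":0,"az":0,"dx":0.7,"dy":0,"dz":0,"fingers":5},{"ax":0,"ay":0,"az":0,"dx":1.2,"dy":0,"dz":0,"fingers":5},{"ax":0,"ay":0,"az":0,"dx":1.2,"dy":0,"dz":0,"fingers":5}]';python3 fc.py
```

```text
clock: 14.72
tool_pos: [0.6068, -0.0071, 0.103]
orientation: [179.9, 34.9, -86.5]
force: [0.5, 2.8, 1.1]
opening: 0.013
t 15.03 F tool [-3.56 -0.19  0.36] sd [0.29 0.32 0.24] xpos mm -23.0
```

```bash
python3 -m inch '[{"ax":0,"ay":0,"az":0,"dx":0.6,"dy":0,"dz":0,"fingers":5},{"ax":0,"ay":0,"az":0,"dx":1.2,"dy":0,"dz":0,"fingers":5},{"ax":0,"ay":0,"az":0,"dx":1.2,"dy":0,"dz":0,"fingers":5}]';python3 fc.py
```

```text
clock: 15.4
tool_pos: [0.6069, -0.0081, 0.1023]
orientation: [179.9, 34.9, -86.5]
force: [-0.2, 4.8, 2.4]
opening: 0.0131
t 15.7 F tool [-4.37 -0.29  0.3 ] sd [0.6  0.51 0.28] xpos mm -21.8
```

```bash
python3 -m inch '[{"ax":0,"ay":0,"az":0,"dx":0.3,"dy":0,"dz":0,"fingers":5},{"ax":0,"ay":0,"az":0,"dx":0.5,"dy":0,"dz":0,"fingers":5},{"ax":0,"ay":0,"az":0,"dx":0.5,"dy":0,"dz":0,"fingers":5}]';python3 fc.py
```

```text
clock: 16.08
tool_pos: [0.6069, -0.0086, 0.102]
orientation: [179.9, 34.9, -86.5]
force: [-0.7, 5.6, 2.2]
opening: 0.013
t 16.38 F tool [-4.94  0.2   0.68] sd [0.34 0.81 0.38] xpos mm -21.29
```

```bash
python3 -m inch '[{"ax":0,"ay":0,"az":0,"dx":0.2,"dy":0,"dz":0,"fingers":5},{"ax":0,"ay":0,"az":0,"dx":0.3,"dy":0,"dz":0,"fingers":5},{"ax":0,"ay":0,"az":0,"dx":0.3,"dy":0,"dz":0,"fingers":5}]';python3 fc.py
```

```text
clock: 16.75
tool_pos: [0.6069, -0.0089, 0.1019]
orientation: [179.9, 34.9, -86.5]
force: [-0.3, 5.3, 2.6]
opening: 0.0129
t 17.05 F tool [-5.43 -0.08  0.23] sd [0.61 0.51 0.54] xpos mm -20.97
```

```bash
python3 -m inch '[{"ax":0,"ay":0,"az":0,"dx":0.15,"dy":0,"dz":0,"fingers":5},{"ax":0,"ay":0,"az":0,"dx":0.25,"dy":0,"dz":0,"fingers":5},{"ax":0,"ay":0,"az":0,"dx":0.25,"dy":0,"dz":0,"fingers":5}]';python3 fc.py
```

```text
clock: 17.42
tool_pos: [0.6069, -0.009, 0.1017]
orientation: [179.9, 34.9, -86.5]
force: [0.1, 4.3, 1.7]
opening: 0.0128
t 17.73 F tool [-5.73 -0.2   0.04] sd [0.4  0.34 0.42] xpos mm -20.7
```

```bash
python3 -m inch '[{"ax":0,"ay":0,"az":0,"dx":0.1,"dy":0,"dz":0,"fingers":5},{"ax":0,"ay":0,"az":0,"dx":0.2,"dy":0,"dz":0,"fingers":5},{"ax":0,"ay":0,"az":0,"dx":0.2,"dy":0,"dz":0,"fingers":5}]';python3 fc.py
```

```text
clock: 18.1
tool_pos: [0.607, -0.0092, 0.1016]
orientation: [179.9, 34.9, -86.5]
force: [-0.1, 4.6, 3.0]
opening: 0.0133
t 18.4 F tool [-5.85  0.21 -0.  ] sd [0.44 0.3  0.54] xpos mm -20.53
```

```bash
python3 -m inch '[{"ax":0,"ay":0,"az":0,"dx":0.08,"dy":0,"dz":0,"fingers":5},{"ax":0,"ay":0,"az":0,"dx":0.15,"dy":0,"dz":0,"fingers":5},{"ax":0,"ay":0,"az":0,"dx":0.15,"dy":0,"dz":0,"fingers":5}]';python3 fc.py
```

```text
clock: 18.77
tool_pos: [0.607, -0.0092, 0.1016]
orientation: [179.9, 34.9, -86.5]
force: [-0.2, 4.5, 3.7]
opening: 0.0129
t 19.07 F tool [-6.46  0.1   0.22] sd [0.54 0.54 0.49] xpos mm -20.459999999999997
```

Run:
```python
from h import *
s=shot('wrist','w11.png')
cv2.imwrite('pics/w11c.png',cv2.resize(s['image'][0:130,200:360,::-1],None,fx=4,fy=4,interpolation=cv2.INTER_CUBIC))
```

```text
(no output)
```

View pics/w11c.png

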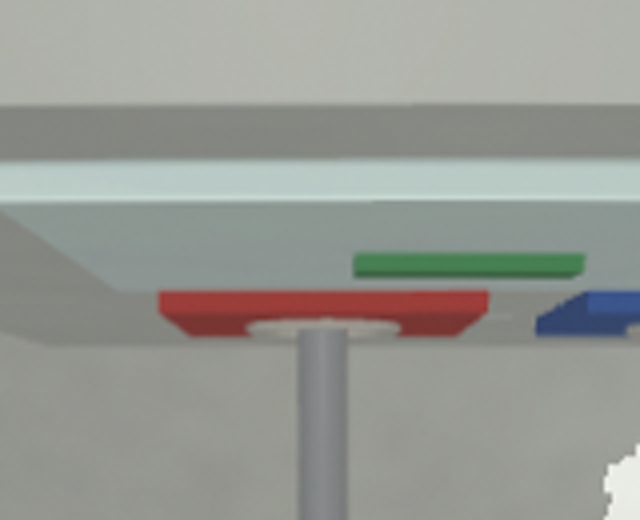

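```bash
python3 -m inch '[{"ax":0,"ay":0,"az":0,"dx":0,"dy":0,"dz":0,"fingers":5},{"ax":0,"ay":0,"az":0,"dx":0,"dy":0,"dz":0,"fingers":5},{"ax":0,"ay":0,"az":0,"dx":0,"dy":0,"dz":0,"fingers":5},{"ax":0,"ay":0,"az":0,"dx":0,"dy":0,"dz":0,"fingers":5},{"ax":0,"ay":0,"az":0,"dx":0,"dy":0,"dz":0,"fingers":5},{"ax":0,"ay":0,"az":0,"dx":0,"dy":0,"dz":0,"fingers":5},{"ax":0,"ay":0,"az":0,"dx":0,"dy":0,"dz":0,"fingers":5},{"ax":0,"ay":0,"az":0,"dx":0,"dy":0,"dz":0,"fingers":5}]';python3 fc.py
```

```text
clock: 20.12
tool_pos: [0.6069, -0.0092, 0.1016]
orientation: [179.9, 34.9, -86.5]
force: [-0.5, 5.6, 3.4]
opening: 0.013
t 20.43 F tool [-6.51  0.16  0.09] sd [0.43 0.74 0.28] xpos mm -20.47
```

Held home for well over 1 s at about 6.7 N. Now withdrawing along the axis.

```bash
python3 -m inch '[{"ax":0,"ay":0,"az":0,"dx":-3,"dy":0,"dz":0,"fingers":5},{"ax":0,"ay":0,"az":0,"dx":-8,"dy":0,"dz":0,"fingers":5},{"ax":0,"ay":0,"az":0,"dx":-15,"dy":0,"dz":0,"fingers":5},{"ax":0,"ay":0,"az":0,"dx":-25,"dy":0,"dz":0,"fingers":5},{"ax":0,"ay":0,"az":0,"dx":-50,"dy":0,"dz":0,"fingers":5},{"ax":0,"ay":0,"az":0,"dx":-80,"dy":0,"dz":0,"fingers":5},{"ax":0,"ay":0,"az":0,"dx":-100,"dy":0,"dz":0,"fingers":5},{"ax":0,"ay":0,"az":0,"dx":-100,"dy":0,"dz":0,"fingers":5}]'
python3 - <<'E'
from h import *
s=shot('wrist','w12.png');print(get_obs()['tool_pos'],get_obs()['orientation'])
rows([.4765,.1800,.201],Rof([180,0,-109]))
E
```

```text
clock: 21.42
tool_pos: [0.6023, 0.0743, 0.1606]
orientation: [-179.9, 34.9, -86.3]
force: [0.0, -0.4, 0.2]
opening: 0.0129
[0.60198526 0.07345122 0.15960606] [-179.99179726   34.85344022  -86.3939174 ]
d mm [-117.4  118.5   31.3] rot [ 6.87 34.4  21.9 ] j [  1.1  22.4  -0.3 -36.7 -72.9  15.4] t 21.48
```

View pics/w12.png

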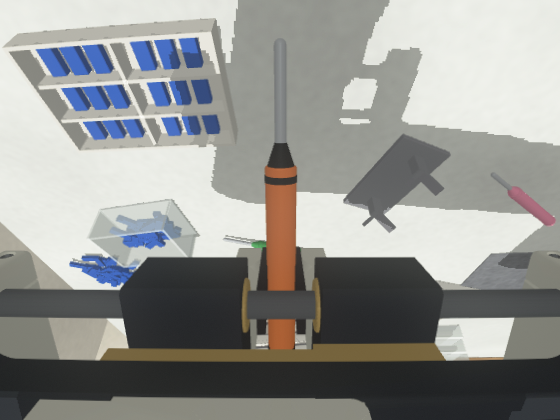

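```bash
python3 -m inch '[{"ax":6.9,"ay":34.4,"az":21.9,"dx":-117,"dy":118,"dz":31,"fingers":5},{"ax":6.9,"ay":34.4,"az":21.9,"dx":-117,"dy":118,"dz":31,"fingers":5},{"ax":6.9,"ay":34.4,"az":21.9,"dx":-117,"dy":118,"dz":31,"fingers":5},{"ax":6.9,"ay":34.4,"az":21.9,"dx":-117,"dy":118,"dz":31,"fingers":5},{"ax":6.9,"ay":34.4,"az":21.9,"dx":-117,"dy":118,"dz":31,"fingers":5},{"ax":6.9,"ay":34.4,"az":21.9,"dx":-117,"dy":118,"dz":31,"fingers":5},{"ax":6.9,"ay":34.4,"az":21.9,"dx":-117,"dy":118,"dz":31,"fingers":5},{"ax":6.9,"ay":34.4,"az":21.9,"dx":-117,"dy":118,"dz":31,"fingers":5}]'; python3 fc.py
python3 - <<'E'
from h import *
rows([.4765,.1800,.060],Rof([180,0,-108.9]))
E
```

```text
clock: 22.48
tool_pos: [0.4775, 0.1779, 0.2]
orientation: [179.9, 0.0, -109.2]
force: [0.1, 0.0, -0.6]
opening: 0.0131
t 22.77 F tool [ 0.27 -0.34  0.33] sd [0.44 0.27 0.27] xpos mm -325.04
d mm [ -1.3   1.4 140.3] rot [ 0.06 -0.01 -0.25] j [ 42.5   6.1 -22.   -0.1 -61.9 -61.7] t 22.77
```

```bash
python3 -m inch '[{"ax":0,"ay":0,"az":-0.2,"dx":-1.3,"dy":1.4,"dz":50,"fingers":5},{"ax":0,"ay":0,"az":-0.2,"dx":-1.3,"dy":1.4,"dz":100,"fingers":5},{"ax":0,"ay":0,"az":-0.2,"dx":-1.3,"dy":1.4,"dz":130,"fingers":5},{"ax":0,"ay":0,"az":-0.2,"dx":-1.3,"dy":1.4,"dz":140,"fingers":5},{"ax":0,"ay":0,"az":-0.2,"dx":-1.3,"dy":1.4,"dz":140,"fingers":5}]'; python3 fc.py
python3 - <<'E'
from h import *
s=shot('wrist','w13.png')
rows([.4765,.1800,.0185],Rof([180,0,-108.9]))
E
```

```text
clock: 23.4
tool_pos: [0.4765, 0.1805, 0.0604]
orientation: [179.9, -0.0, -108.9]
force: [-0.1, 0.9, -0.8]
opening: 0.0132
t 23.7 F tool [ 0.15 -0.17  0.57] sd [0.3  0.4  0.48] xpos mm -325.82
d mm [ 0.9 -0.1 42.7] rot [0.01 0.06 0.01] j [ 42.8  15.2 -32.   -0.1 -42.7 -61.7] t 23.75
```

View pics/w13.png

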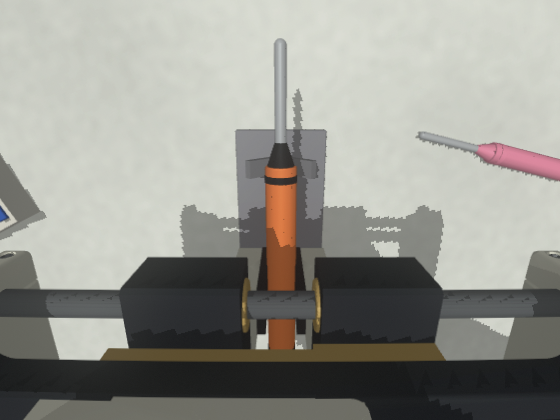

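```bash
python3 -m inch '[{"ax":0,"ay":0,"az":0,"dx":0.5,"dy":0,"dz":20,"fingers":5},{"ax":0,"ay":0,"az":0,"dx":0.5,"dy":0,"dz":33,"fingers":5},{"ax":0,"ay":0,"az":0,"dx":0.5,"dy":0,"dz":39,"fingers":5},{"ax":0,"ay":0,"az":0,"dx":0.5,"dy":0,"dz":41,"fingers":5},{"ax":0,"ay":0,"az":0,"dx":0.5,"dy":0,"dz":41,"fingers":5}]'; python3 fc.py
python3 - <<'E'
from h import *
s=shot('wrist','w14.png')
rows([.4765,.1800,.0185],Rof([180,0,-108.9]))
E
```

```text
clock: 24.38
tool_pos: [0.4763, 0.1802, 0.0195]
orientation: [180.0, -0.0, -108.9]
force: [0.4, 0.4, -0.6]
opening: 0.0134
t 24.68 F tool [-0.01  0.19  0.23] sd [0.42 0.36 0.57] xpos mm -324.73999999999995
d mm [ 0.  -0.4  1. ] rot [0.04 0.   0.  ] j [ 42.8  18.8 -34.3  -0.1 -36.9 -61.7] t 24.73
```

View pics/w14.png

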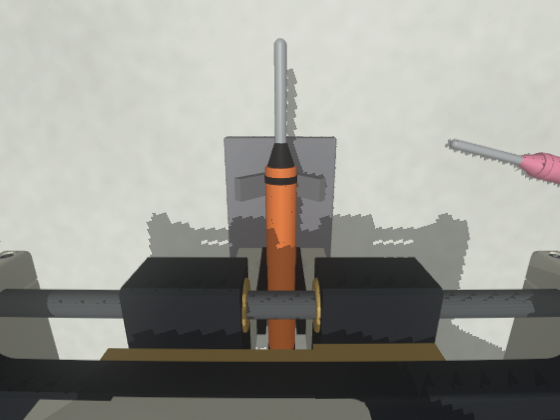

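Nearly identical to the grasp picture (w5). Down the last 1 mm, then open.

```bash
python3 -m inch '[{"ax":0,"ay":0,"az":0,"dx":0,"dy":-0.3,"dz":0.5,"fingers":5},{"ax":0,"ay":0,"az":0,"dx":0,"dy":-0.3,"dz":0.9,"fingers":5},{"ax":0,"ay":0,"az":0,"dx":0,"dy":-0.3,"dz":0.9,"fingers":18},{"ax":0,"ay":0,"az":0,"dx":0,"dy":-0.3,"dz":0.9,"fingers":25},{"ax":0,"ay":0,"az":0,"dx":0,"dy":-0.3,"dz":0.9,"fingers":45},{"ax":0,"ay":0,"az":0,"dx":0,"dy":-0.3,"dz":0.9,"fingers":80},{"ax":0,"ay":0,"az":0,"dx":0,"dy":-0.3,"dz":0.9,"fingers":80},{"ax":0,"ay":0,"az":0,"dx":0,"dy":-0.3,"dz":0.9,"fingers":80}]'; python3 fc.py
python3 - <<'E'
from h import *
s=shot('wrist','w15.png')
E
```

```text
clock: 25.72
tool_pos: [0.4764, 0.18, 0.0184]
orientation: [179.9, -0.0, -108.9]
force: [-0.2, 0.3, 0.2]
opening: 0.0597
t 26.02 F tool [-0.01  0.41  0.01] sd [0.41 0.54 0.58] xpos mm -324.53
```

View pics/w15.png

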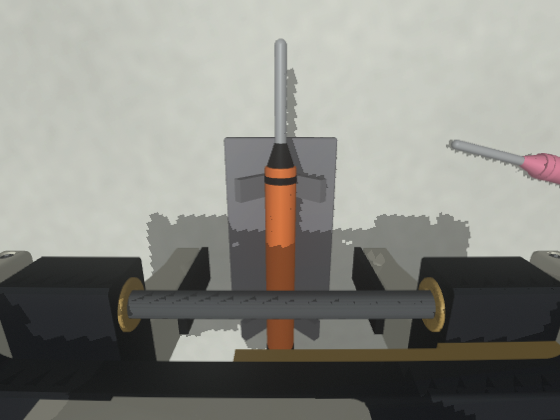

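Released in the notches, looking the same as before (tip at 280,41; w4 had the same). Raising straight up, then away, and checking.

```bash
python3 -m inch '[{"ax":0,"ay":0,"az":0,"dx":0,"dy":0,"dz":-20,"fingers":80},{"ax":0,"ay":0,"az":0,"dx":0,"dy":0,"dz":-60,"fingers":80},{"ax":0,"ay":0,"az":0,"dx":0,"dy":0,"dz":-110,"fingers":80},{"ax":0,"ay":0,"az":0,"dx":0,"dy":0,"dz":-160,"fingers":80},{"ax":0,"ay":0,"az":0,"dx":8,"dy":0,"dz":-161,"fingers":80},{"ax":0,"ay":0,"az":0,"dx":8,"dy":0,"dz":-161,"fingers":80}]'
python3 - <<'E'
from h import *
for i in range(4): s=shot('wrist','w16.png')
S={n:shot(n,n+'2.png') for n in ['scene','side']}
a=atz(s,(281,89),.038);print(a,get_obs()['tool_pos'])
f=lambda im,x,y,w,h,k:cv2.resize(im[y:y+h,x:x+w],None,fx=k,fy=k,interpolation=cv2.INTER_CUBIC)
cv2.imwrite('pics/c3.png',np.vstack([np.hstack([f(S['scene']['image'],295,185,90,75,4),f(S['side']['image'],250,220,90,75,4)]),np.hstack([f(S['scene']['image'],160,160,90,60,4),f(S['side']['image'],240,120,90,60,4)])])[:,:,::-1])
E
```

```text
clock: 26.82
tool_pos: [0.4734, 0.1719, 0.1792]
orientation: [179.9, 0.0, -108.9]
force: [0.7, 0.5, -0.3]
opening: 0.0798
[0.44032298 0.07878337 0.038     ] [0.47366381 0.1722358  0.17843   ]
```

View pics/w16.png

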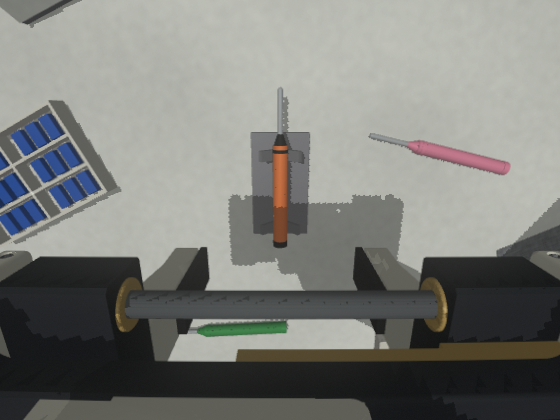

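View pics/c3.png

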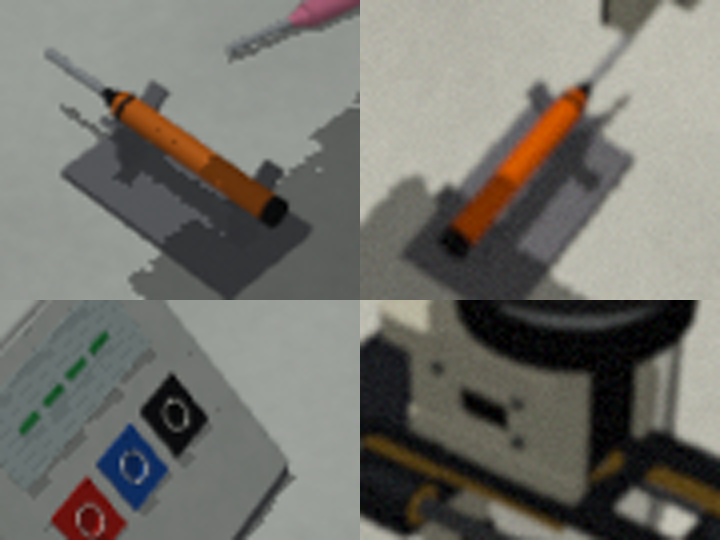

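View pics/scene2.png

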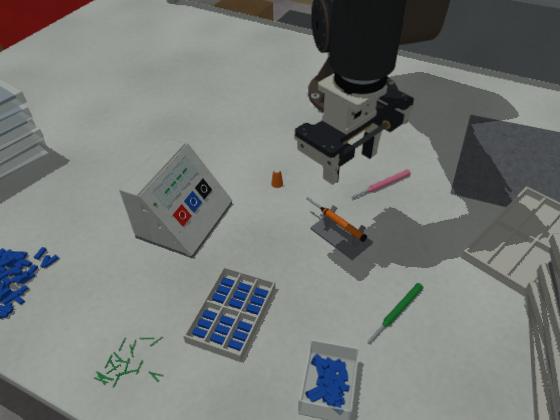

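The stylus lies at the same pixels as at the start: the tip is at wrist (280,89), against (281,89) in w2. Scene2 shows the cap, tray and clip box where they were, and the gripper is clear of everything.

```bash
python3 -c "
from plant import *
print(close_job(), get_obs()['clock'])"
```

```text
the job is handed in; nothing more can be done
the job is handed in; nothing more can be done
```

I pushed the red button home with the orange stylus's steel tip and held it there, then laid the stylus back in both notches of its rest and handed the job in. The job took about 27 s of the 59 s.

- **Press:** The tip met the button with about 1.7 N. Force rose along the spring to about 6 N. It then stiffened at the stop, where it read about 6.7 N, well under 12 N. I held it home for more than 1.3 s, then drew straight back along the well.
- **Putting back:** The final pictures show the stylus at the same pixels as at the start, with the tip to the same end. The cap, tray and clip box have not moved in the scene view, and the gripper was open and clear.
- **Disagreements:** The first wrist-camera estimate of the red well's height was about 1.5 mm higher than the other views and the text. A closer view settled it, with the tip in line to within about 0.3 mm. Button travel is inferred from force and arm position. That the button came back up was not measured: with the stylus withdrawn, the final picture shows nothing amiss.

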